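# Clear the casting and put the surface tester back in its case

## Robot

A 6-joint arm with a two-finger parallel gripper is mounted at the origin on the work surface. World frame = base frame: x ahead of the robot, y to its left, z up, the work surface at z = 0. Lengths are in m, angles in rad, forces in N, time in s.
With the tool pointing down it reaches from about 0.35 to 0.975 m from the base axis. Payload 4.9 kg.
Tool frame: the origin (TCP) lies midway between the tips of the shut fingers; the grasp point (between the pads) lies 19 mm behind it (ctrl.hold_point_z is the distance from the TCP to the grasp point, in m); z points along the fingers, y is the line along which they close (so a half turn about z gives the same grasp; the last joint's range is limited). The gripper opens to 85 mm and grips with 20 to 120 N. Pads are 22 mm wide; open, the fingers measure 114 mm over their backs; the gripper's body (76 mm by 85 mm) begins 54 mm behind the grasp point. The pads swing forward as they close: fully open they stand 13 mm farther back than shut.
Start: joints at [1.066, 0.053, 1.613, -0, 1.476, -0.119], TCP at [0.235, 0.579, 0.231] pointing down, gripper open.
Joint ranges: [-3.01, 3.01], [-1.01, 2.22], [0.06, 2.58], [-1.02, 4.17], [0.09, 2.62], [-3.14, 3.14]. Speed limits (rad/s): [2.57, 2.57, 3.14, 3.14, 3.14, 3.14].

## Interface

Orientations are given as a rotation vector (axis times angle).
In Python, from station import status, viewer, finish_job, ctrl gives the robot as it stands.
- The arm moves only by the shell command python3 -m jog 'ROWS' [FORCE]. ROWS is JSON, a list of rows, each a list of 7 numbers: the turn, a rotation vector about the tool's x, y, z each as a share of 5 degrees, from -1 to 1, then the shift along the tool's x, y, z each as a share of 30 mm, from -1 to 1, then the opening, from -1 (shut) to 1 (fully open). A call has 1 to 5 rows; each row shifts and turns the commanded pose from where the row before left it, along the tool's axes as they then stand; what a row does not reach is not made up. A row lasts 1/8 s, in which the tool goes at most 62.5 mm and 10.7 degrees, less where a joint would pass 70% of its speed; a pose out of reach is approached as far as the arm can. A call with a number of a shift or a turn outside -1 to 1 is refused whole. A call with a gripper value outside its range is refused whole. The fingers move at their own pace and stop on an object; FORCE is the grip in N (left out, the last holds). Time passes only in rows, so rows that do not move let the fingers close. It gives the time, the measured TCP pose, the force, the opening and the grip force at its end, in the units of the state.
- status.get_obs(): the state, without advancing time (a new reading comes with each control period).
- viewer.get_image(name): name is "side" or "top"; returns a dict with "img" (420x560x3 uint8, red, green, blue), "fovy" (degrees; the focal length in pixels is half the picture's height over the tangent of half this angle, whatever the lens; pixels are square), "cx", "cy" (the principal point, pixels), "distortion" ([k1, k2, p1, p2, k3] as OpenCV has them; the pictures are not rectified), "rvec" (rotation vector, rad) and "tvec" (3), from world to camera coordinates, as OpenCV has them. Camera axes: x right, y down, z forward; pixel columns grow to the right and rows downward; lengths in m; the calibration is good to about 2 mm. A picture is of the moment at which its call begins. There is no depth.
- finish_job(): hands the job in; it is judged then, once.
The state is a dict: "t": time; "q": joint angles; "dq": joint speeds; "effort": joint torques, N m; "tool_pos": TCP position; "tool_rot": TCP orientation; "contact_force": force on the tool from outside, world axes, zero at the start; "wrist_torque": the same for the moment, N m; "opening": finger opening in m; "grip_force": force on a finger pad.
Only numpy, scipy, OpenCV 4.12 (cv2) and the standard library are available. Lean on these libraries where they do the work, as an engineer would, in place of code of your own. Each camera call takes 0.05 s, during which the arm holds its last target. There are 200 camera calls.

## Task

First push the carrier with the casting along its rail to the next station, right up against the green end stop, so that the instrument case is free. Then lift the case's lid by its orange tab until the lid leans back on its stop, and then lay the surface tester gently in the case, flat on the bottom with its screen up; leave the lid open and everything else on the bench where it is.

Things in the scene. Friction and masses are not known exactly. Their poses are not given: they have to be found in the camera images.
- rail: Low steel rail slide fixed to the bench, 360 mm long (along its y), 70 mm wide, 14 mm high, with an end block 26 mm high at each end. Origin: centre of its underside. The carrier runs along its y axis, from the dark end (+y) towards the green end stop (-y); the next station is at the green stop.
- carrier (a joint): How far the carrier has slid along the rail towards the green stop, in m: at value q the carrier's centre is at y = 0.11 - q in the rail's frame. The station, against the stop, is at 0.22. It stays where it is left (about 3 N to move it).
- carrier_top (a point): Centre of the top of the grey gearbox casting bolted to the carrier, 136 mm above the bench: 90 mm (rail x) by 110 mm (rail y) at its foot and at its top flange (115 to 125 mm above the bench), 78 by 104 mm between; on top a round boss 48 mm across, 12 mm high. The carrier plate is 118 mm long along the rail. At first it stands close before the tab of the case.
- case: Plastic instrument case, black with a grey lid, fixed to the bench, beyond the rail: outside 116 mm (its x) by 170 mm (its y) and 50 mm high without the lid, walls and floor 5 mm, inside 106 by 160 mm and 45 mm deep, blue lining. Origin: centre of its underside. Its front, with the lid's tab, faces -x, to the rail; the hinge is along its far (+x) upper edge.
- lid (a joint): Lid angle in rad: 0 closed, 1.9 leaning back on its stop. It falls shut below about 1.5, and falls on to its stop beyond that.
- lid_hinge (a point): On the lid's hinge axis (parallel to the case's y), middle of the case's width, 50 mm above the bench.
- lid_tab (a point): Point to grip on the lid's orange pull tab, 135 mm from the hinge axis and in the tab's middle plane. The tab is 36 mm wide (along the hinge), 10 mm thick, and juts 35 mm out beyond the lid's front edge, in the lid's plane; the point is 16 mm from its outer end. The lid is 116 by 170 by 8 mm.
- tester: Hand-held surface tester: light grey box with red ends, 88 mm (its x) by 38 mm (its y) by 30 mm high, 0.18 kg, with a dark screen on top. Origin: centre of its underside. It lies on the bench screen up.
- tape: Yellow tape measure standing on the bench, 70 mm (x) by 42 mm (y) by 62 mm high; origin: centre of its underside. To be left alone.
- torch: Dark grey torch lying along its x, 130 mm long, 33 mm across; origin: centre of its underside. To be left alone.
- marker: Black and white marker pen lying along its x, 140 mm long, 19 mm across; origin: centre of its underside. To be left alone.
Not all that is in view belongs to the job. Of the things that look like the case, take the one that is farthest to the robot's left at the start.

How it is judged:
By the outcome, as a careful person would: the job done as asked, in the order asked, and still so for the second after the job is handed in, with the robot touching nothing.
It also fails if it takes over 72 s, if anything falls off the work surface, if the arm or the gripper's body presses on something with over 40 N, if the wrist force passes 120 N, or if a joint passes its speed limit or range.

## Working session

There is one attempt and no reset: what is moved stays moved. The work goes in short steps, Python scripts to look and compute and a shell command to move; the robot and the scene stay as the last step left them, time stands still between calls to the robot, and variables do not carry over. Pictures are saved under pics/ and viewed, at most 10 in all, crops included, and the job is handed in when it is done.

```bash
mkdir -p pics
cat > h.py <<'E'
import numpy as np, cv2, pickle
from station import status, viewer, ctrl
def snap(n,tag):
    d=viewer.get_image(n); cv2.imwrite(f'pics/{tag}.png',cv2.cvtColor(d['img'],cv2.COLOR_RGB2BGR)); pickle.dump(d,open(f'{tag}.pkl','wb')); return d
def cam(d):
    f=d['img'].shape[0]/2/np.tan(np.radians(d['fovy'])/2)
    K=np.array([[f,0,d['cx']],[0,f,d['cy']],[0,0,1.]]); return K,np.array(d['distortion'],float),np.array(d['rvec'],float),np.array(d['tvec'],float)
def ray(d,uv,z):
    K,D,r,t=cam(d); p=cv2.undistortPoints(np.array(uv,float).reshape(-1,1,2),K,D).reshape(-1,2)
    R=cv2.Rodrigues(r)[0]; c=-R.T@t; v=np.c_[p,np.ones(len(p))]@R
    return c+v*((z-c[2])/v[:,2])[:,None]
def proj(d,P):
    K,D,r,t=cam(d); return cv2.projectPoints(np.array(P,float).reshape(-1,1,3),r,t,K,D)[0].reshape(-1,2)
E
python3 - <<'E'
from h import *
for n in('top','side'):
    d=snap(n,n+'0'); K,D,r,t=cam(d); print(n,K[0,0],-cv2.Rodrigues(r)[0].T@t)
o=status.get_obs(); print(o['tool_pos'],o['tool_rot'],o['opening'],o['t'],ctrl.hold_point_z)
E
```

```text
top 483.44525906847457 [ 0.40165411 -0.00635867  1.14426153]
side 540.761639391223 [0.20672896 1.20335241 0.96899405]
[0.23490467 0.57855427 0.23018751] [-6.02118535e-01 -3.08280853e+00  2.81801446e-03] 0.08538139130420909 0.1 0.0187
```

View pics/top0.png

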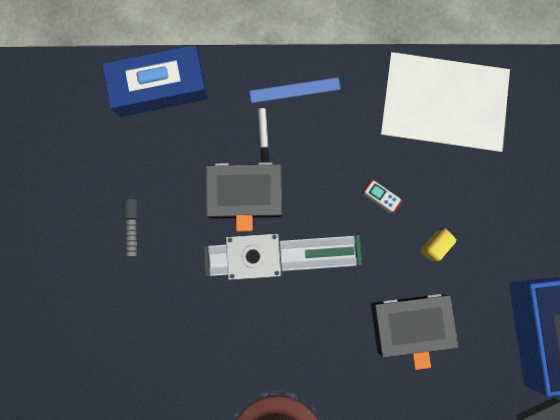

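View pics/side0.png

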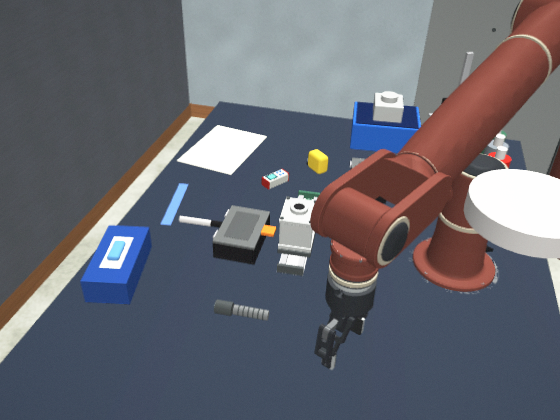

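Run:
```python
from h import *
L=lambda n:pickle.load(open(n+'.pkl','rb'))
T,S=L('top0'),L('side0')
for n,d in(('top',T),('side',S)):
  print(n,proj(d,[[0,0,0],[.3,0,0],[.3,.3,0],[.235,.579,.23]]).round(0).tolist(), d['distortion'],d['rvec'],d['tvec'])
print('caseA',ray(T,[[207,166],[281,166],[281,216],[208,217]],.058).round(3).tolist())
print('caseB',ray(T,[[374,303],[451,298],[457,347],[382,356]],.058).round(3).tolist())
def up(d,n,x0,y0,x1,y1,s):
  return cv2.resize(cv2.cvtColor(d['img'],cv2.COLOR_RGB2BGR)[y0:y1,x0:x1],None,fx=s,fy=s,interpolation=cv2.INTER_CUBIC)
cv2.imwrite('pics/ct.png',up(T,'',195,150,415,290,3.6))
cv2.imwrite('pics/cs.png',up(S,'',170,130,350,270,4.2))
```

```text
top [[277.0, 443.0], [276.0, 310.0], [147.0, 311.0], [-36.0, 358.0]] [-0.02282442  0.          0.          0.          0.        ] [ 2.16409639 -2.1799101   0.11670668] [-0.00954595  0.51564561  1.0975971 ]
side [[452.0, 262.0], [342.0, 242.0], [323.0, 319.0], [341.0, 352.0]] [0.05329376 0.         0.         0.         0.        ] [ 0.36109456 -2.68292227  1.39665758] [0.47949292 0.16098227 1.47442009]
caseA [[0.63, 0.155, 0.058], [0.629, -0.014, 0.058], [0.514, -0.013, 0.058], [0.513, 0.152, 0.058]]
caseB [[0.318, -0.219, 0.058], [0.327, -0.391, 0.058], [0.22, -0.4, 0.058], [0.202, -0.233, 0.058]]
```

View pics/ct.png

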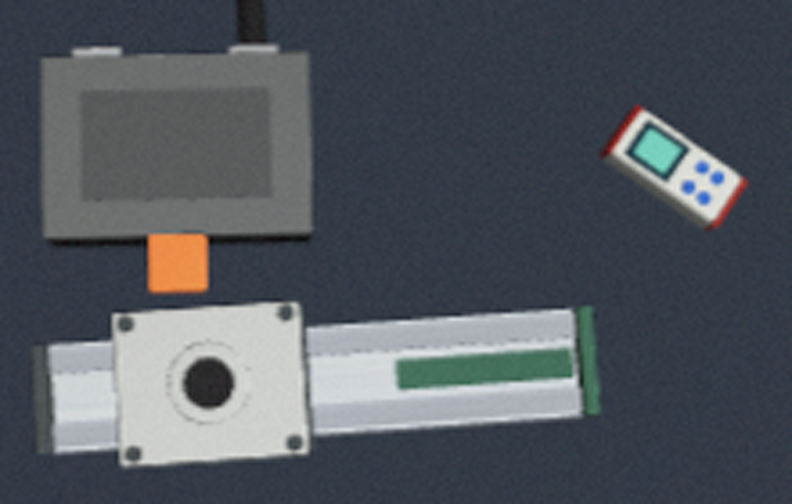

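View pics/cs.png

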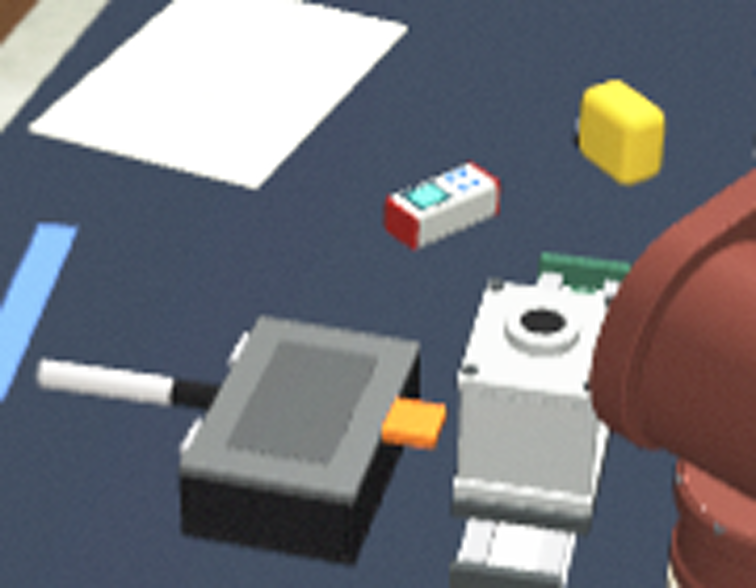

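Case look-alikes: top (244,190), at y≈+0.07, and top (415,325), at y≈−0.31; the blue box at (155,80) has no tab. The leftmost case is (244,190). The crop confirms this: its orange tab at (244,223) faces the rail, and the casting at (253,256) stands in front of it. The tester is at (383,196).

Run:
```python
from h import *
L=lambda n:pickle.load(open(n+'.pkl','rb'))
T,S=L('top0'),L('side0')
ct=lambda p:np.array(p)/3.6+[195,150]-.36
cs=lambda p:np.array(p)/4.2+[170,130]-.38
def s(n,d,p,z):
  P=ray(d,p,z); print(n,P[:,:2].round(4).tolist(),'mean',P.mean(0).round(4))
s('green top',T,ct([[578,308],[593,307],[600,413],[586,415]]),.026)
s('dark top',T,ct([[33,347],[47,346],[53,453],[38,453]]),.026)
s('flange',T,ct([[111,312],[299,302],[312,455],[120,467]]),.125)
s('boss',T,ct([[208,383]]),.136); s('boss side',S,cs([[543,321]]),.136)
s('lid',T,ct([[42,57],[310,53],[312,234],[44,239]]),.058)
s('tab',T,ct([[148,235],[207,234],[208,291],[149,292]]),.058)
s('tab side',S,cs([[390,397],[446,404],[437,433],[382,440]]),.058)
s('lid side',S,cs([[262,317],[419,342],[355,499],[182,468]]),.058)
s('tester top',T,ct([[639,106],[747,181],[711,226],[606,150]]),.03)
s('tester side',S,cs([[386,197],[471,164],[498,184],[415,215]]),.03)
```

```text
green top [[0.4712, -0.1852], [0.4718, -0.1949], [0.4038, -0.1978], [0.4026, -0.1888]] mean [ 0.4373 -0.1917  0.026 ]
dark top [[0.4487, 0.1654], [0.4493, 0.1564], [0.381, 0.1521], [0.3811, 0.1617]] mean [0.415  0.1589 0.026 ]
flange [[0.4647, 0.1047], [0.4698, -0.0056], [0.3806, -0.0125], [0.3745, 0.0991]] mean [0.4224 0.0464 0.125 ]
boss [[0.4226, 0.0473]] mean [0.4226 0.0473 0.136 ]
boss side [[0.4217, 0.0504]] mean [0.4217 0.0504 0.136 ]
lid [[0.631, 0.1564], [0.6325, -0.0136], [0.517, -0.014], [0.515, 0.1542]] mean [0.5739 0.0708 0.058 ]
tab [[0.517, 0.0889], [0.5174, 0.0519], [0.4816, 0.0514], [0.4812, 0.0882]] mean [0.4993 0.0701 0.058 ]
tab side [[0.5199, 0.0555], [0.4826, 0.0524], [0.4804, 0.0837], [0.5125, 0.1007]] mean [0.4988 0.0731 0.058 ]
lid side [[0.6292, -0.0068], [0.5176, -0.0093], [0.5125, 0.1619], [0.6256, 0.1633]] mean [0.5712 0.0772 0.058 ]
tester top [[0.6021, -0.2273], [0.5525, -0.2962], [0.5233, -0.2718], [0.5733, -0.2051]] mean [ 0.5628 -0.2501  0.03  ]
tester side [[0.6011, -0.2226], [0.5501, -0.2886], [0.5228, -0.2659], [0.573, -0.2044]] mean [ 0.5617 -0.2454  0.03  ]
```

```bash
python3 -m jog '[[0,0,-0.857,0,0,0,-1],[0,0,-0.857,0,0,0,-1],[0,0,-0.857,0,0,0,-1],[0,0,-0.857,0,0,0,-1],[0,0,-0.857,0,0,0,-1]]' 30
python3 -m jog '[[0,0,-0.857,0,0,0,-1],[0,0,0,-0.34,-0.98,0,-1],[0,0,0,-0.34,-0.98,0,-1],[0,0,0,-0.34,-0.98,0,-1],[0,0,0,-0.34,-0.98,0,-1]]'
python3 -m jog '[[0,0,0,-0.34,-0.98,0,-1],[0,0,0,-0.34,-0.98,0,-1],[0,0,0,-0.34,-0.98,0,-1],[0,0,0,-0.34,-0.98,0,-1],[0,0,0,-0.34,-0.98,0,-1]]'
python3 -m jog '[[0,0,0,-0.34,-0.98,0,-1],[0,0,0,-0.34,-0.98,0,-1],[0,0,0,-0.34,-0.98,0,-1],[0,0,0,-0.34,-0.98,0,-1],[0,0,0,0,0,0,-1]]'
```

```text
t: 0.72
tool_pos: [0.235, 0.5787, 0.2306]
tool_rot: [-0.015, -3.141, 0.002]
contact_force: [0.6, -0.7, 0.2]
opening: 0.0001
grip_force: 0.0
t: 1.35
tool_pos: [0.2834, 0.4631, 0.2307]
tool_rot: [0.099, -3.139, 0.001]
contact_force: [0.2, -0.2, 0.1]
opening: -0.0002
grip_force: 0.0
t: 1.98
tool_pos: [0.3434, 0.3196, 0.2308]
tool_rot: [0.099, -3.139, 0.001]
contact_force: [0.2, -0.4, -0.9]
opening: 0.0002
grip_force: 0.0
t: 2.6
tool_pos: [0.3918, 0.2047, 0.2309]
tool_rot: [0.094, -3.14, 0.0]
contact_force: [0.0, -0.0, 0.7]
opening: -0.0003
grip_force: 0.0
```

```bash
python3 -m jog '[[0,0,0,-0.36,-0.94,0.5,-1],[0,0,0,-0.36,-0.94,0.5,-1],[0,0,0,0,0,1,-1],[0,0,0,0,0,1,-1],[0,0,0,0,0,1,-1]]'
python3 -m jog '[[0,0,0,0,0,0.87,-1],[0,0,0,0,-0.4,0,-1],[0,0,0,0,-0.4,0,-1],[0,0,0,0,-0.4,0,-1],[0,0,0,0,-0.4,0,-1]]'
```

```text
t: 3.22
tool_pos: [0.4162, 0.1518, 0.1102]
tool_rot: [0.1, -3.14, -0.001]
contact_force: [0.6, 0.4, 0.4]
opening: -0.0002
grip_force: 0.0
t: 3.85
tool_pos: [0.4208, 0.1028, 0.0868]
tool_rot: [-0.098, 3.137, 0.003]
contact_force: [-0.4, 3.0, 2.9]
opening: -0.0002
grip_force: 3.1
```

```bash
python3 -m jog '[[0,0,0,0,-0.4,0,-1],[0,0,0,0,-0.4,0,-1],[0,0,0,0,-0.4,0,-1],[0,0,0,0,-0.4,0,-1],[0,0,0,0,-0.4,0,-1]]'
python3 -m jog '[[0,0,0,0,-0.4,0,-1],[0,0,0,0,-0.4,0,-1],[0,0,0,0,-0.4,0,-1],[0,0,0,0,-0.4,0,-1],[0,0,0,0,-0.4,0,-1]]'
python3 -m jog '[[0,0,0,0,-0.3,0,-1],[0,0,0,0,-0.2,0,-1],[0,0,0,0,-0.15,0,-1],[0,0,0,0,-0.15,0,-1],[0,0,0,0,0,0,-1]]'
```

```text
t: 4.47
tool_pos: [0.4245, 0.0425, 0.0867]
tool_rot: [-0.098, 3.138, 0.0]
contact_force: [-1.3, 4.6, 6.1]
opening: 0.0003
grip_force: 3.6
t: 5.1
tool_pos: [0.4282, -0.0176, 0.0867]
tool_rot: [-0.098, 3.138, -0.0]
contact_force: [-0.2, 3.5, 4.5]
opening: -0.0002
grip_force: 3.6
t: 5.72
tool_pos: [0.4297, -0.042, 0.0865]
tool_rot: [-0.098, 3.138, -0.003]
contact_force: [-1.2, -1.1, 4.8]
opening: 0.0002
grip_force: 2.3
```

Run:
```python
from h import *
d=snap('top','top1')
cv2.imwrite('pics/c1.png',cv2.resize(cv2.cvtColor(d['img'],cv2.COLOR_RGB2BGR)[150:300,200:400],None,fx=4,fy=4,interpolation=cv2.INTER_CUBIC))
```

```text
(no output)
```

View pics/c1.png

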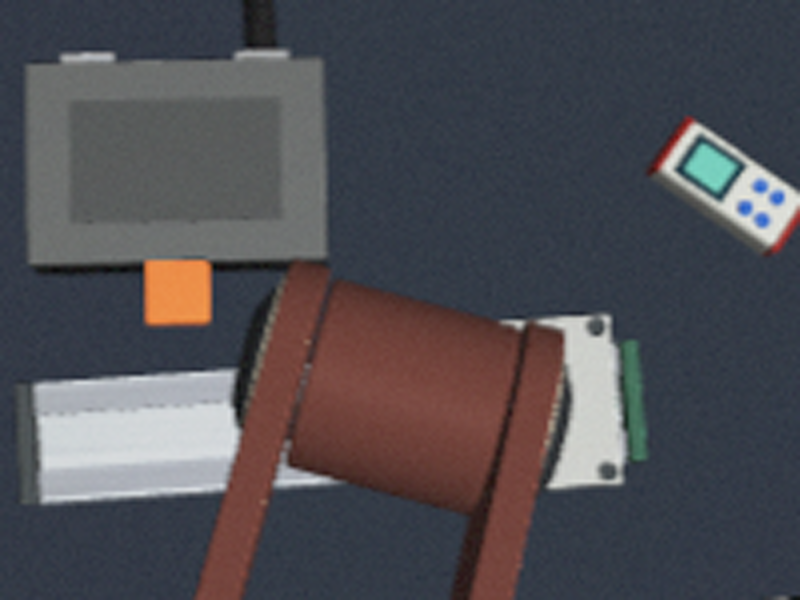

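The carrier moves freely: the flange's front edge is at crop (617,400), y≈−0.166, so about 15 mm remains. I'll push on slowly until the stop is felt.

```bash
python3 -m jog '[[0,0,0,0,-0.1,0,-1],[0,0,0,0,-0.1,0,-1],[0,0,0,0,-0.1,0,-1],[0,0,0,0,-0.07,0,-1],[0,0,0,0,-0.07,0,-1]]'
python3 -m jog '[[0,0,0,0,-0.05,0,-1],[0,0,0,0,-0.05,0,-1],[0,0,0,0,-0.03,0,-1],[0,0,0,0,0,0,-1]]'
```

```text
t: 6.4
tool_pos: [0.4304, -0.0543, 0.0866]
tool_rot: [-0.099, 3.138, -0.001]
contact_force: [-0.2, 2.7, 6.9]
opening: 0.0002
grip_force: 3.9
t: 6.9
tool_pos: [0.4306, -0.0567, 0.0866]
tool_rot: [-0.098, 3.138, 0.005]
contact_force: [-1.3, 8.6, 8.1]
opening: -0.0
grip_force: 7.8
```

```bash
python3 -m jog '[[0,0,0,0,-0.04,0,-1],[0,0,0,0,-0.04,0,-1],[0,0,0,0,0,0,-1]]'
```

```text
t: 7.28
tool_pos: [0.4306, -0.0567, 0.0867]
tool_rot: [-0.098, 3.139, 0.014]
contact_force: [-2.3, 18.9, 10.7]
opening: -0.0001
grip_force: 12.7
```

At the stop: 19 N with no more travel. Next I back off, go over the tab and grip it across its width.

```bash
python3 -m jog '[[0,0,0,0,0.6,0,-1],[0,0,0.3,0,0.5,-1,-1],[0,0,0.3,0,0.5,-1,-1],[0,0,0,-0.75,0.9,0,1],[0,0,0,-0.75,0.9,0,1]]' 40
python3 -m jog '[[0,0,0,-0.7,0.9,0,1],[0,0,0,0,0,0,1],[0,0,0,0,0,0,1]]'
```

```text
t: 7.9
tool_pos: [0.4722, 0.0422, 0.1455]
tool_rot: [-0.016, 3.141, -0.002]
contact_force: [0.4, -0.2, 0.3]
opening: 0.036
grip_force: 0.0
t: 8.28
tool_pos: [0.4918, 0.0688, 0.1446]
tool_rot: [0.016, -3.14, 0.001]
contact_force: [0.8, 0.0, 0.3]
opening: 0.0855
grip_force: 0.0
```

```bash
python3 -m jog '[[0,0,0,-0.13,0.09,0.9,1],[0,0,0,0,0,0.9,1],[0,0,0,0,0,0.9,1],[0,0,0,0,0,0.9,1],[0,0,0,0,0,0.02,1]]' 40
python3 -m jog '[[0,0,0,0,0,0,-0.4],[0,0,0,0,0,0,-1],[0,0,0,0,0,0,-1],[0,0,0,0,0,0,-1]]' 40
```

```text
t: 8.9
tool_pos: [0.4936, 0.0713, 0.0342]
tool_rot: [0.015, -3.136, 0.001]
contact_force: [-0.9, 1.1, 0.4]
opening: 0.0854
grip_force: 0.0
t: 9.4
tool_pos: [0.4973, 0.0702, 0.0385]
tool_rot: [-0.018, 3.14, -0.008]
contact_force: [-2.8, -7.9, 5.9]
opening: 0.0353
grip_force: 41.1
```

Run:
```python
from h import *
d=snap('side','side2')
cv2.imwrite('pics/c2.png',cv2.resize(cv2.cvtColor(d['img'],cv2.COLOR_RGB2BGR)[130:280,150:350],None,fx=4,fy=4,interpolation=cv2.INTER_CUBIC))
```

```text
(no output)
```

View pics/c2.png

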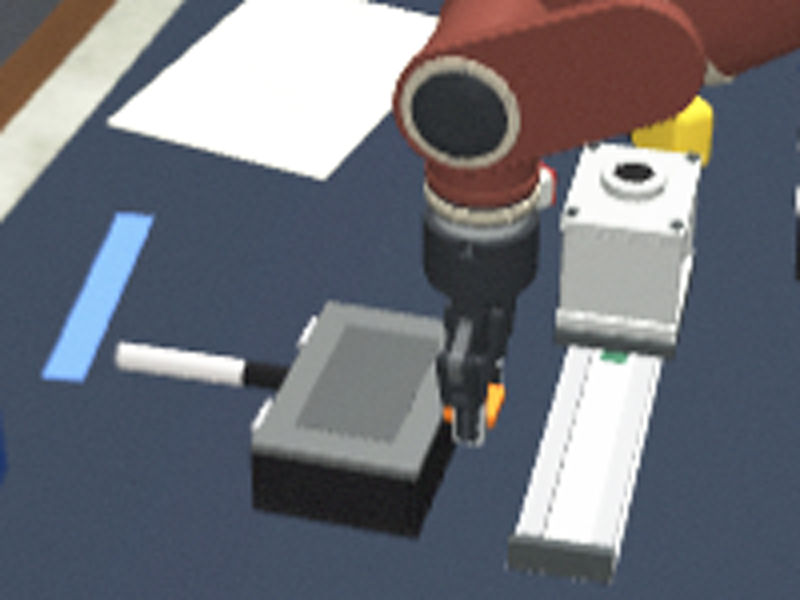

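The tab, at crop (485,405), is gripped between the fingertips, and the carrier is at the stop, clear of the tab. Next I swing the lid about its hinge.

```bash
python3 -m jog '[[0,0,0,-0.02,0,-0.39,-1],[0,0,0,-0.05,0,-0.39,-1],[0,0,0,-0.085,0,-0.385,-1],[0,0,0,-0.12,0,-0.375,-1],[0,0,0,0,0,0,-1]]' 40
python3 -m jog '[[0,0,0,-0.15,0,-0.36,-1],[0,0,0,-0.18,0,-0.35,-1],[0,0,0,-0.21,0,-0.33,-1],[0,0,0,-0.24,0,-0.31,-1],[0,0,0,0,0,0,-1]]'
```

```text
t: 10.07
tool_pos: [0.5063, 0.0703, 0.0842]
tool_rot: [-0.017, 3.137, -0.007]
contact_force: [4.4, -7.2, -3.8]
opening: 0.0355
grip_force: 40.8
t: 10.7
tool_pos: [0.5287, 0.0706, 0.1234]
tool_rot: [-0.017, 3.14, -0.007]
contact_force: [3.1, -7.3, -5.2]
opening: 0.0351
grip_force: 41.8
```

```bash
python3 -m jog '[[0,0,0,-0.265,0,-0.29,-1],[0,0,0,-0.29,0,-0.265,-1],[0,0,0,-0.31,0,-0.24,-1],[0,0,0,-0.33,0,-0.21,-1],[0,0,0,0,0,0,-1]]'
python3 -m jog '[[0,0,0,-0.35,0,-0.18,-1],[0,0,0,-0.36,0,-0.15,-1],[0,0,0,-0.375,0,-0.12,-1],[0,0,0,-0.385,0,-0.085,-1],[0,0,0,0,0,0,-1]]'
```

```text
t: 11.32
tool_pos: [0.5636, 0.0711, 0.1526]
tool_rot: [0.017, -3.14, 0.006]
contact_force: [0.6, -7.9, -4.0]
opening: 0.0354
grip_force: 42.6
t: 11.95
tool_pos: [0.6074, 0.0716, 0.1688]
tool_rot: [0.016, -3.139, 0.006]
contact_force: [-0.8, -5.5, -2.5]
opening: 0.0352
grip_force: 43.0
```

```bash
python3 -m jog '[[0,0,0,-0.39,0,-0.05,-1],[0,0,0,-0.39,0,-0.02,-1],[0,0,0,-0.39,0,0.02,-1],[0,0,0,-0.39,0,0.05,-1],[0,0,0,-0.3,0,0.07,-1]]'
python3 -m jog '[[0,0,0,0,0,0,-1],[0,0,0,0,0,0,-1]]'
```

```text
t: 12.58
tool_pos: [0.6636, 0.0723, 0.1681]
tool_rot: [0.016, -3.14, 0.005]
contact_force: [-2.5, -6.3, 3.8]
opening: 0.0348
grip_force: 43.5
t: 12.82
tool_pos: [0.6636, 0.0723, 0.168]
tool_rot: [0.016, -3.141, 0.005]
contact_force: [-0.6, -5.8, 0.6]
opening: 0.0354
grip_force: 43.2
```

```bash
python3 -m jog '[[0,0,0,0,0,0,0.3],[0,0,0,0,0,0,1],[0,0,0,0,0,0,1],[0,0,0,0,0,-0.8,1],[0,0,0,0,0,-0.8,1]]'
python3 -m jog '[[0,0,0,0,-0.8,-0.8,0.6],[0,0,1,0,-0.8,0,0.6],[0,0,1,0,-0.8,0,0.6]]'
python3 - <<'E'
from h import *
d=snap('side','side3')
cv2.imwrite('pics/c3.png',cv2.resize(cv2.cvtColor(d['img'],cv2.COLOR_RGB2BGR)[100:280,150:350],None,fx=3.3,fy=3.3,interpolation=cv2.INTER_CUBIC))
E
```

```text
t: 13.45
tool_pos: [0.6634, 0.0743, 0.2156]
tool_rot: [0.017, -3.141, -0.0]
contact_force: [0.2, -0.5, 0.2]
opening: 0.0854
grip_force: 0.0
t: 13.82
tool_pos: [0.6627, 0.0017, 0.2402]
tool_rot: [0.261, 3.129, 0.0]
contact_force: [-0.3, 0.1, 0.5]
opening: 0.0683
grip_force: 0.0
```

View pics/c3.png

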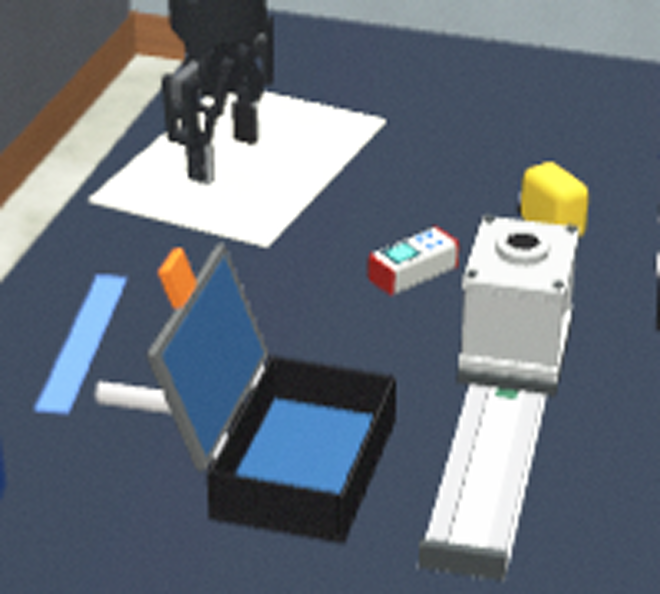

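The lid leans back on its stop with its blue lining showing, crop (215,350), and the tester is at crop (412,258). Next I turn the tool and move over the tester.

```bash
python3 -m jog '[[0,0,1,0,0,0,1],[0,0,1,0,0,0,1],[0,0,1,0,0,0,1],[0,0,1,0,0,0,1],[0,0,1,0,0,0,1]]'
python3 -m jog '[[0,0,1,0,0,0,1],[0,0,1,0,0,0,1],[0,0,1,0,0,0,1],[0,0,1,0,0,0,1],[0,0,1,0,0,0,1]]'
python3 -m jog '[[0,0,1,0,0,0,1],[0,0,1,0,0,0,1],[0,0,1,0,0,0,1],[0,0,1,0,0,0,1],[0,0,1,0,0,0,1]]'
python3 -m jog '[[0,0,1,0,0,0,1],[0,0,1,0,0,0,1],[0,0,1,0,0,0,1],[0,0,1,0,0,0,1],[0,0,1,0,0,0,1]]'
python3 -m jog '[[0,0,1,0,0,0,1],[0,0,1,0,0,0,1],[0,0,1,0,0,0,1],[0,0,0.4,0,0,0,1],[0,0,0,0,0,0,1]]'
python3 -m jog '[[0,0,0,-0.96,0.25,0,1],[0,0,0,-0.96,0.25,0,1],[0,0,0,-0.96,0.25,0,1],[0,0,0,-0.96,0.25,0,1],[0,0,0,-0.96,0.25,0,1]]'
python3 -m jog '[[0,0,0,-0.96,0.25,0,1],[0,0,0,-0.96,0.25,0,1],[0,0,0,-0.96,0.25,0,1],[0,0,0,-0.96,0.25,0,1],[0,0,0,0,0,0,1]]'
```

```text
t: 14.5
tool_pos: [0.6624, 0.0028, 0.2394]
tool_rot: [-0.931, -3.0, -0.001]
contact_force: [0.8, 0.3, 1.0]
opening: 0.0855
grip_force: 0.0
t: 15.12
tool_pos: [0.6624, 0.0028, 0.2394]
tool_rot: [-1.558, -2.728, -0.001]
contact_force: [0.5, 0.4, 0.7]
opening: 0.0851
grip_force: 0.0
t: 15.75
tool_pos: [0.6624, 0.0028, 0.2394]
tool_rot: [-2.112, -2.326, -0.001]
contact_force: [-0.4, -0.2, -0.1]
opening: 0.0855
grip_force: 0.0
t: 16.38
tool_pos: [0.6624, 0.0028, 0.2394]
tool_rot: [-2.565, -1.814, -0.0]
contact_force: [-0.2, 0.2, -0.3]
opening: 0.085
grip_force: 0.0
t: 17.0
tool_pos: [0.6624, 0.0025, 0.2394]
tool_rot: [-2.803, -1.418, -0.0]
contact_force: [0.8, 0.3, 0.1]
opening: 0.0851
grip_force: 0.0
t: 17.62
tool_pos: [0.6068, -0.1368, 0.2395]
tool_rot: [2.803, 1.418, 0.0]
contact_force: [0.4, -0.4, -0.6]
opening: 0.0852
grip_force: 0.0
t: 18.25
tool_pos: [0.5624, -0.2479, 0.2394]
tool_rot: [2.805, 1.414, 0.0]
contact_force: [0.5, -0.4, 1.1]
opening: 0.0854
grip_force: 0.0
```

```bash
python3 -m jog '[[0,0,0,0,0,1,1],[0,0,0,0,0,1,1],[0,0,0,0,0,1,1],[0,0,0,0,0,1,1],[0,0,0,0,0,1,1]]' 30
python3 -m jog '[[0,0,0,0,0,1,1],[0,0,0,0,0,0.9,1],[0,0,0,0,0,0.5,1],[0,0,0,0,0,0.3,1],[0,0,0,0,0,0,1]]'
python3 -m jog '[[0,0,0,0,0,0,0],[0,0,0,0,0,0,-1],[0,0,0,0,0,0,-1],[0,0,0,0,0,0,-1]]' 30
```

```text
t: 18.88
tool_pos: [0.5634, -0.2454, 0.0886]
tool_rot: [-2.803, -1.419, -0.001]
contact_force: [-0.0, 0.2, -0.4]
opening: 0.0854
grip_force: 0.0
t: 19.5
tool_pos: [0.5631, -0.2464, 0.0084]
tool_rot: [-2.804, -1.417, 0.0]
contact_force: [0.5, -0.3, 0.7]
opening: 0.0855
grip_force: 0.0
t: 20.0
tool_pos: [0.5637, -0.247, 0.0094]
tool_rot: [2.803, 1.416, 0.002]
contact_force: [-0.2, -0.3, 2.7]
opening: 0.0376
grip_force: 31.7
```

```bash
python3 -m jog '[[0,0,0,0,0,-0.5,-1],[0,0,0,0,0,-0.9,-1],[0,0,0,0,0,-0.9,-1],[0,0,0,0,0,-0.9,-1],[0,0,0,0,0,-0.9,-1]]'
python3 -m jog '[[0,0,-1,0,0,0,-1],[0,0,-1,0,0,0,-1],[0,0,-1,0,0,0,-1],[0,0,-1,0,0,0,-1],[0,0,-1,0,0,0,-1]]'
python3 -m jog '[[0,0,-1,0,0,0,-1],[0,0,-1,0,0,0,-1],[0,0,-0.4,0,0,0,-1],[0,0,0,0.7,0,0,-1],[0,0,0,0.7,0,0,-1]]'
python3 -m jog '[[0,0,0,0.9,0,0,-1],[0,0,0,0.9,0,0,-1],[0,0,0,0.9,0,0,-1],[0,0,0,0.9,0,0,-1],[0,0,0,0.9,0,0,-1]]'
python3 -m jog '[[0,0,0,0.9,0,0,-1],[0,0,0,0.9,0.1,0,-1],[0,0,0,0.9,0.1,0,-1],[0,0,0,0.9,0,0,-1],[0,0,0,0,0,0,-1]]'
```

```text
t: 20.62
tool_pos: [0.5624, -0.2462, 0.1324]
tool_rot: [-2.803, -1.416, 0.001]
contact_force: [0.8, -0.4, -1.8]
opening: 0.0374
grip_force: 31.1
t: 21.25
tool_pos: [0.5624, -0.2462, 0.1315]
tool_rot: [-2.427, -1.993, 0.001]
contact_force: [-0.0, 0.2, -1.5]
opening: 0.0378
grip_force: 31.1
t: 21.88
tool_pos: [0.5623, -0.203, 0.1313]
tool_rot: [-2.21, -2.232, -0.0]
contact_force: [-0.2, 0.2, -2.5]
opening: 0.0372
grip_force: 31.1
t: 22.5
tool_pos: [0.5605, -0.0672, 0.1314]
tool_rot: [-2.209, -2.234, -0.0]
contact_force: [-0.8, -0.1, -1.3]
opening: 0.0373
grip_force: 31.1
t: 23.12
tool_pos: [0.5651, 0.0411, 0.1313]
tool_rot: [-2.206, -2.237, 0.0]
contact_force: [-0.7, -1.0, -1.7]
opening: 0.0372
grip_force: 31.1
```

```bash
python3 -m jog '[[0,0,0,0.53,0.1,0,-1],[0,0,0,0.53,0.1,0,-1],[0,0,0,0,0,0.9,-1],[0,0,0,0,0,0.9,-1],[0,0,0,0,0,0.9,-1]]'
python3 -m jog '[[0,0,0,0,0,0.5,-1],[0,0,0,0,0,0.3,-1],[0,0,0,0,0,0.15,-1],[0,0,0,0,0,0.1,-1],[0,0,0,0,0,0,-1]]'
```

```text
t: 23.75
tool_pos: [0.5719, 0.0709, 0.0497]
tool_rot: [2.21, 2.233, 0.001]
contact_force: [0.4, 0.8, -1.1]
opening: 0.0372
grip_force: 31.1
t: 24.38
tool_pos: [0.572, 0.0703, 0.0194]
tool_rot: [2.209, 2.233, 0.001]
contact_force: [0.7, 0.7, -1.4]
opening: 0.0371
grip_force: 31.0
```

Run:
```python
from h import *
d=snap('side','side4')
cv2.imwrite('pics/c4.png',cv2.resize(cv2.cvtColor(d['img'],cv2.COLOR_RGB2BGR)[130:280,150:350],None,fx=4,fy=4,interpolation=cv2.INTER_CUBIC))
```

```text
(no output)
```

View pics/c4.png

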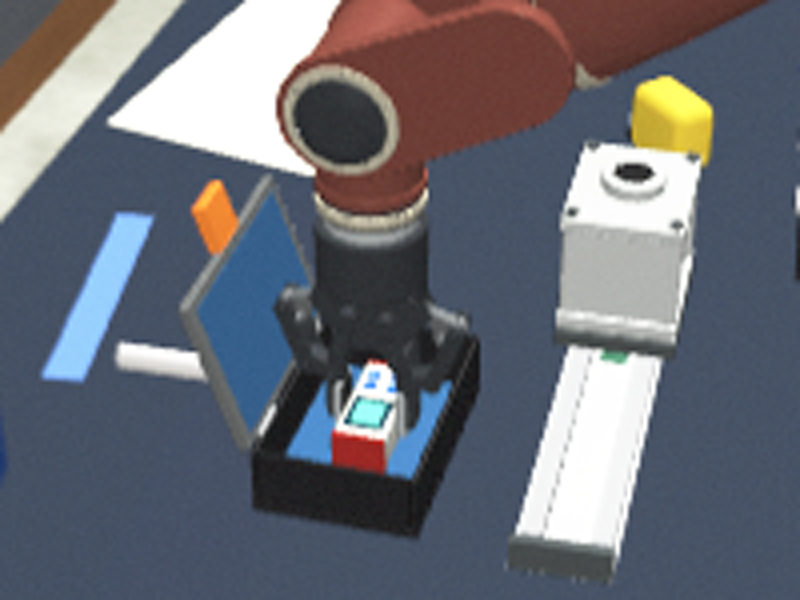

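The tester hangs level over the blue lining, screen up, crop (368,415), clear of the walls and the lid. I'll lower it gently to contact.

```bash
python3 -m jog '[[0,0,0,0,0,0.05,-1],[0,0,0,0,0,0.05,-1],[0,0,0,0,0,0.03,-1],[0,0,0,0,0,0,-1]]'
python3 -m jog '[[0,0,0,0,0,0.03,-1],[0,0,0,0,0,0,-1]]'
```

```text
t: 24.92
tool_pos: [0.5715, 0.0704, 0.0148]
tool_rot: [-2.21, -2.233, 0.0]
contact_force: [0.8, -0.2, -1.8]
opening: 0.0374
grip_force: 31.0
t: 25.18
tool_pos: [0.5717, 0.0703, 0.0145]
tool_rot: [2.21, 2.233, 0.0]
contact_force: [-1.1, -0.4, 1.8]
opening: 0.0372
grip_force: 31.4
```

Contact at z = 0.0145. Now I release with a small opening, pause and rise.

```bash
python3 -m jog '[[0,0,0,0,0,0.01,-1],[0,0,0,0,0,0,0.0],[0,0,0,0,0,0,0.2],[0,0,0,0,0,0,0.2],[0,0,0,0,0,-0.3,0.2]]'
python3 -m jog '[[0,0,0,0,0,-0.8,0.2],[0,0,0,0,0,-0.9,0.2],[0,0,0,0,0,-0.9,0.2],[0,0,0,0,0,-0.9,0.2],[0,0,0,0,0,-0.9,0.2]]'
python3 -m jog '[[0,0,0,-0.9,0,-0.5,0.2],[0,0,0,-0.9,0,0,0.2],[0,0,0,-0.9,0,0,0.2],[0,0,0,-0.9,0,0,0.2],[0,0,0,0,0,0,0.2]]'
python3 - <<'E'
from h import *
d=snap('side','side5')
cv2.imwrite('pics/c5.png',cv2.resize(cv2.cvtColor(d['img'],cv2.COLOR_RGB2BGR)[130:280,150:350],None,fx=4,fy=4,interpolation=cv2.INTER_CUBIC))
E
```

```text
t: 25.8
tool_pos: [0.5708, 0.0703, 0.0222]
tool_rot: [-2.209, -2.232, 0.002]
contact_force: [0.5, -0.7, -0.1]
opening: 0.0513
grip_force: 0.0
t: 26.42
tool_pos: [0.5717, 0.0704, 0.1565]
tool_rot: [2.209, 2.233, 0.001]
contact_force: [-0.5, -0.1, -0.2]
opening: 0.0511
grip_force: 0.0
t: 27.05
tool_pos: [0.5729, -0.039, 0.1705]
tool_rot: [2.212, 2.23, 0.001]
contact_force: [0.2, 0.6, 0.4]
opening: 0.0514
grip_force: 0.0
```

View pics/c5.png

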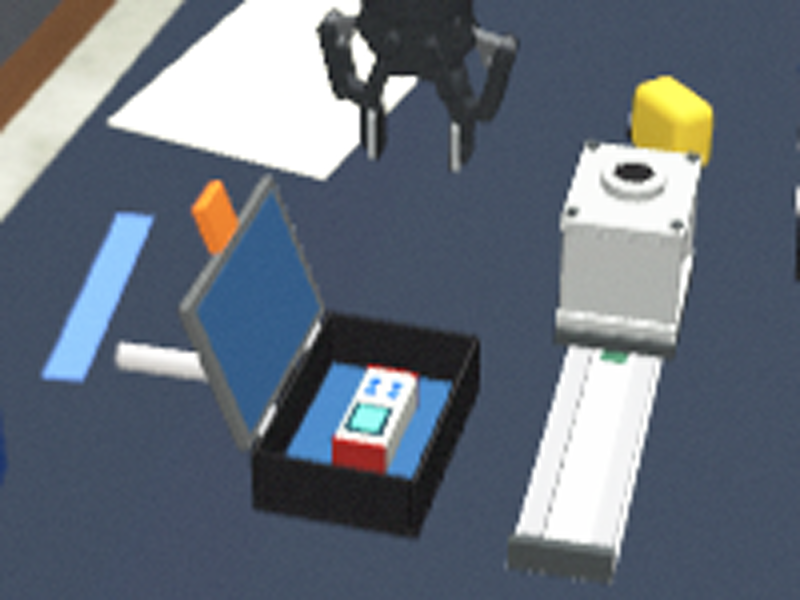

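The tester lies flat in the case with its screen up, crop (375,415). The lid leans back and the carrier is at the stop, so I'm handing in.

```bash
python3 -c "
from station import finish_job
print(finish_job())"
```

```text
the job is handed in; nothing more can be done
None
```

I handed the job in at about 27 s: carrier against the green stop, lid leaning back on its stop, and tester flat in the case with its screen up; the hand-in gave no verdict.

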